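Snug down the loose hold-down nut in a screen separator's deep service well

ROBOT

A 6-joint arm with a two-finger parallel gripper is mounted at the origin on the work surface. World frame = base frame: x ahead of the robot, y to its left, z up, the work surface at z = 0. Lengths are in m, angles in rad, forces in N, time in s.
With the tool pointing down it reaches from about 0.35 to 0.975 m from the base axis. Payload 4.9 kg.
Tool frame: the origin (TCP) lies midway between the tips of the shut fingers; the grasp point (between the pads) lies 19 mm behind it; z points along the fingers, y is the line along which they close (so a half turn about z gives the same grasp; the last joint's range is limited). The gripper opens to 85 mm and grips with 20 to 120 N. Pads are 22 mm wide; open, the fingers measure 114 mm over their backs; the gripper's body (76 mm by 85 mm) begins 54 mm behind the grasp point. The pads swing forward as they close: fully open they stand 13 mm farther back than shut.
Start: joints at [1.071, 0.053, 1.613, -0, 1.476, -0.119], TCP at [0.232, 0.58, 0.231] pointing down, gripper open.
Joint ranges: [-3.01, 3.01], [-1.01, 2.22], [0.06, 2.58], [-1.02, 4.17], [0.09, 2.62], [-3.14, 3.14]. Speed limits (rad/s): [2.57, 2.57, 3.14, 3.14, 3.14, 3.14].

INTERFACE

Orientations are given as a unit quaternion [w, x, y, z].
In Python, from plant import * gives the robot as it stands.
- The arm moves only by the tool jog_arm, never from a script. Its argument "targets" is a list of rows, each a list of 3 entries, a list of its own where there are three numbers: the shift along the tool's x, y, z in units of 25 mm (1.0 is 25 mm), then the turn, a rotation vector about the tool's x, y, z in units of 8 degrees (1.0 is 8 degrees), then the opening in per cent of the stroke, from 0 (shut) to 100 (fully open). A call has 1 to 8 rows; each row is the pose to reach, as a shift and turn from the pose commanded when the call began, along the tool's axes at that moment; what a row does not reach only later rows make up. A row lasts 1/8 s, in which the tool goes at most 62.5 mm and 10.7 degrees, less where a joint would pass 70% of its speed; a pose out of reach is approached as far as the arm can. A call with a gripper value outside its range is refused whole. The fingers move at their own pace and stop on an object; the grip force is fixed at half the most. Time passes only in rows, so rows that repeat a pose let the fingers close. It gives the time, the measured TCP pose, the force, the opening and the grip force at its end, in the units of the state.
- state(): the state, without advancing time (a new reading comes with each control period).
- grab_frame(name): name is "scene" or "top" or "wrist"; returns (picture, depth): 400x640x3 uint8, red, green, blue; 400x640 float32, m along the optical axis (not along the pixel's ray), 0 where there is no reading.
- camera_params(name): a dict with "fovy" (degrees; the focal length in pixels is half the picture's height over the tangent of half this angle, whatever the lens; pixels are square), "cx", "cy" (the principal point, pixels), "dist" ([k1, k2, p1, p2, k3] as OpenCV has them; the pictures are not rectified), "rvec" (rotation vector, rad) and "tvec" (3), from world to camera coordinates, as OpenCV has them; the wrist camera has in their place "hand_eye" (4x4, takes a point from camera to tool coordinates, whose origin is the TCP and whose axes are the flange's). Camera axes: x right, y down, z forward; pixel columns grow to the right and rows downward; lengths in m; the calibration is good to about 2 mm. A picture is of the moment at which its call begins: read the wrist's pose just before it. camera_params takes no time and is no camera call.
- job_done(): hands the job in; it is judged then, once.
The state is a dict: "time": time; "joint_pos": joint angles; "joint_vel": joint speeds; "joint_efforts": joint torques, N m; "tool_pos": TCP position; "tool_rot": TCP orientation; "contact_force": force on the tool from outside, world axes, zero at the start; "ft_torque": the same for the moment, N m; "gripper_width": opening from 0.0 (shut) to 1.0 (fully open); "grasp_force": force on a finger pad.
Only numpy, scipy, OpenCV 4.12 (cv2) and the standard library are available. Lean on these libraries where they do the work, as an engineer would, in place of code of your own. Each camera call takes 0.05 s, during which the arm holds its last target. There are 200 camera calls.

TASK

One of the nuts that hold down the heating plate of the screen separator has worked loose, the one at the bottom of the open service well. Take the long orange socket driver from the rack, seat its socket fully on the nut by feel without hammering on it, tighten clockwise until the nut stops dead and pull it up snug to about 0.4 N m, well short of 0.6 N m, then draw it out, lower it back upright into its own hole in the rack, fully down (no dropping), and let go. The plug stays in the cup and everything else on the bench stays where it is.

Things in the scene. Friction and masses are not known exactly. Their poses are not given: they have to be found in the camera images.
- socket_driver: The long socket driver, 191 mm tall, about 0.3 kg, loose, upright in the rack. Origin: centre of the open face of the socket at its foot; z up the shaft. Steel socket 24 mm in outside diameter, 27 mm high, its six-sided hole 17 mm across flats and 17 mm deep; shaft 12 mm thick. Flats of the hole face the driver's +x and every 60 degrees from there.
- driver_handle (a point): Middle of the driver's orange handle, on its axis, 162 mm above the socket's face: a straight hexagonal prism 28 mm across flats, 52 mm tall (136 to 188 mm above the socket's face), with a 3 mm black cap on top. Its flats face the same ways as those of the socket's hole (the driver's +x and every 60 degrees).
- screen_machine: The screen separator, fixed: a pale grey case 250 x 330 mm, 85 mm high, a heating plate and two clamp bars with black thumb knobs on top (117 mm above the bench), a steel-collared service well at each corner. Origin: centre of the underside; x to its back, z up. Three wells are shut by black plugs; the open one lies at x -98, y -138 mm, front right seen from the robot.
- well_mouth (a point): Centre of the mouth of the open service well, at the top of its flared steel collar, 92 mm above the bench. The collar narrows from 33 mm to 26 mm across within 7 mm; below it the bore is 26 mm across. A fully seated socket has its face 75 mm below this point. If it catches on the nut's corners only 1 to 4 mm down, lift it a few millimetres and try again a few degrees either way.
- nut_shoulder (a point): Bore axis, at the top edge of the brass acorn nut's hexagon (16.3 mm across flats, 10 mm high), 66 mm below the well's mouth; a dome of 8.1 mm radius stands on it. An unmatched socket rests here; matched it drops 9 mm. Which way the flats face is not measured (this point does not turn): press with a few newtons and turn slowly till it drops. Until it drops, over 25 N on nut and bore does damage.
- plate_nut (a joint): Turn of the nut on its stud, rad; grows clockwise seen from above. 0 is fully home, where it stops dead; it starts 0.6 to 1.25 rad short of that (negative). It drags with 0.12 N m all the way and stays where it is left. Socket and nut have about 0.08 rad of play either way. The value says nothing of which way the flats face.
- stud_bush (a joint): Twist of the stud in its rubber heat-insulating bush under the nut, rad; grows clockwise seen from above, springs back when let go. It yields 0.25 rad per N m on the nut: 0.03 while the nut runs down, 0.1 at 0.4 N m, 0.15 at 0.6 N m.
- driver_rack: The grey driver rack, fixed: a block 80 x 170 mm, 50 mm high. Origin: centre of its underside; z up. The long driver's hole lies 50 mm along its +y; two short screwdrivers (red and yellow, tops 132 mm above the bench) are fixed in it at y -15 and -60 mm.
- rack_hole (a point): Centre of the mouth of the long driver's hole in the rack, 50 mm above the bench. The hole is 28 mm across and 42 mm deep, with a flat floor.
- open_phone: Opened phone, 150 x 72 x 7 mm, loose on the blue mat; leave it alone. Origin: centre of the underside.
- phone_back: Phone back cover, 150 x 72 x 4 mm, loose on the blue mat; leave it alone. Origin: centre of the underside.
- tweezers: Black tweezers, 125 mm long, loose; leave them alone. Origin: underside, middle.
- power_pack: Silver power pack, 125 x 36 x 14 mm, loose; leave it alone. Origin: centre of the underside.
- parts_cup: White parts cup, 60 mm across, 30 mm high, loose; leave it alone. Origin: centre of the underside.
- well_plug: The open well's black rubber plug, 30 mm across, 14 mm high, lying in the parts cup; leave it there. Origin: centre of the underside.
- board_panel: Green circuit board panel, 85 x 125 x 5 mm, loose; leave it alone. Origin: centre of the underside.
- clamp_frame: Blue screen-clamping frame with two black spring clamps, 165 x 130 mm, 45 mm high, loose; leave it alone. Origin: centre of the underside.
Not all that is in view belongs to the job. Of the things that look like the socket_driver, the larger one is meant. What is shaped like the driver_rack but brown is not meant.

How it is judged:
On the way, in this order (a step that is already met when the one before it is completed fails the run):
1. the socket is fully seated on the nut at the bottom of the well (z of socket_driver in the frame of well_mouth below -0.0715 m and horizontal distance between socket_driver and well_mouth below 0.004 m), for 0.1 s.
2. with the socket on it, the nut is home and pulled up to at least 0.25 N m (value of joint plate_nut above -0.04 rad and value of joint stud_bush above 0.062 rad and z of socket_driver in the frame of well_mouth below -0.0715 m), for 0.15 s.
At the end, for the whole second after the job is handed in: The nut is still home (within 0.06 rad of its stop), and the driver stands at rest in its own rack hole: within 6 mm of the hole's axis, its foot within 4 mm of the hole's floor, within 0.12 rad of upright, released (value of joint plate_nut above -0.06 rad and horizontal distance between socket_driver and rack_hole below 0.006 m and z of socket_driver in the frame of driver_rack below 0.012 m and angle between socket_driver's own z axis and vertical below 0.12 rad and linear speed of socket_driver below 0.02 m/s); the robot touches nothing.
It fails at once if the nut is overtightened: more than 0.68 N m on it (value of joint stud_bush above 0.17 rad).
It fails at once if while the nut is still loose and the socket not yet down over it, the driver is forced against the nut or the machine with more than 25 N (contact force between socket_driver and screen_machine above 25 N and z of socket_driver in the frame of well_mouth above -0.0715 m and value of joint plate_nut below -0.1 rad).
It fails at once if the driver is dropped into the rack (it goes down the hole faster than 0.4 m/s) (linear speed of socket_driver above 0.4 m/s and horizontal distance between socket_driver and rack_hole below 0.012 m and z of socket_driver in the frame of driver_rack below 0.045 m).
It fails at once if a bystander on the bench is disturbed (moved 20 mm) (distance of any of open_phone, phone_back, tweezers, power_pack, parts_cup, well_plug, board_panel, clamp_frame from where it was at the start of the episode above 0.02 m).
It also fails if it takes over 64 s, if anything falls off the work surface, if the arm or the gripper's body presses on something with over 40 N, if the wrist force passes 120 N, or if a joint passes its speed limit or range.

## Working session

There is one attempt and no reset: what is moved stays moved. The work goes in short steps, Python scripts to look and compute and a tool call to move; the robot and the scene stay as the last step left them, time stands still between calls to the robot, and variables do not carry over. Pictures are saved under pics/ and viewed, at most 10 in all, crops included, and the job is handed in when it is done.

Besides the shell and the picture viewer there is one more tool, called after "Request:" as a command line: name --argument value ..., lists and objects as JSON in quotes. jog_arm: Moves the arm, as the interface text tells. Its arguments: {"type":"object","properties":{"targets":{"type":"array"}},"required":["targets"]}

```bash
mkdir -p pics
cat > h.py <<'E'
from plant import *
import numpy as np, cv2
from scipy.spatial.transform import Rotation as R
def K(p):
    f=200/np.tan(np.radians(p["fovy"])/2); return np.array([[f,0,p["cx"]],[0,f,p["cy"]],[0,0,1.]])
def toworld(p,uv,d,st=None):
    uv=np.atleast_2d(np.float64(uv)); d=np.atleast_1d(d)
    n=cv2.undistortPoints(uv[:,None],K(p),np.array(p["dist"]))[:,0]
    c=np.c_[n,np.ones(len(n))]*d[:,None]
    if "hand_eye" in p:
        H=np.array(p["hand_eye"]); t=c@H[:3,:3].T+H[:3,3]
        q=st["tool_rot"]; return t@R.from_quat([*q[1:],q[0]]).as_matrix().T+st["tool_pos"]
    Rm=cv2.Rodrigues(np.array(p["rvec"]))[0]; return (c-np.array(p["tvec"]))@Rm
def world_map(name,d,st=None):
    v,u=np.mgrid[:400,:640]; return toworld(camera_params(name),np.c_[u.ravel(),v.ravel()],d.ravel(),st).reshape(400,640,3)
def rc(): 
    s=state(); q=s["tool_rot"]; return s,R.from_quat([*q[1:],q[0]]).as_matrix()
def save(n,im,s=1): cv2.imwrite("pics/"+n,cv2.resize(im[...,::-1],None,fx=s,fy=s,interpolation=cv2.INTER_CUBIC))
E
python3 - <<'E'
from h import *
for n in("scene","top"):
    im,d=grab_frame(n); save(n+".png",im,1.25); np.savez(n,im=im,d=d)
s,M=rc(); print(s); print(M.round(3)); print(camera_params("wrist"))
E
```

```text
{'time': 0.1, 'joint_pos': array([ 1.07100475e+00,  5.33118104e-02,  1.61416619e+00,  3.62652423e-05,
        1.47601903e+00, -1.19057595e-01]), 'joint_vel': array([ 0.00037706, -0.00032541, -0.00173253,  0.00096924, -0.0017792 ,
        0.00060154]), 'joint_efforts': array([ 4.47018056e-05, -3.94903314e+01, -3.71364427e+01, -1.21089074e-04,
        3.94122937e-03,  1.00517823e-06]), 'tool_pos': array([0.23199889, 0.57973025, 0.23016729]), 'tool_rot': array([-3.07144115e-04,  1.89220883e-01,  9.81934087e-01, -9.01472460e-04]), 'contact_force': array([-0.5800389 , -0.40344183,  0.1301454 ]), 'ft_torque': array([-0.00334715, -0.01307306,  0.03492772]), 'grasp_force': 0.0, 'gripper_width': 0.9981288146335122}
[[-0.928  0.372 -0.001]
 [ 0.372  0.928 -0.002]
 [ 0.    -0.002 -1.   ]]
{'fovy': 64.47631813496727, 'cx': 319.6226537453442, 'cy': 200.87943214272929, 'dist': array([-0.00334767,  0.        ,  0.        ,  0.        ,  0.        ]), 'hand_eye': array([[-2.92146677e-04, -9.56074764e-01, -2.93122772e-01,
         7.48853688e-02],
       [ 9.99999833e-01, -4.25335867e-04,  3.90642662e-04,
        -2.97401139e-04],
       [-4.98159219e-04, -2.93122609e-01,  9.56074729e-01,
        -1.41694607e-01],
       [ 0.00000000e+00,  0.00000000e+00,  0.00000000e+00,
         1.00000000e+00]])}
```

View pics/scene.png

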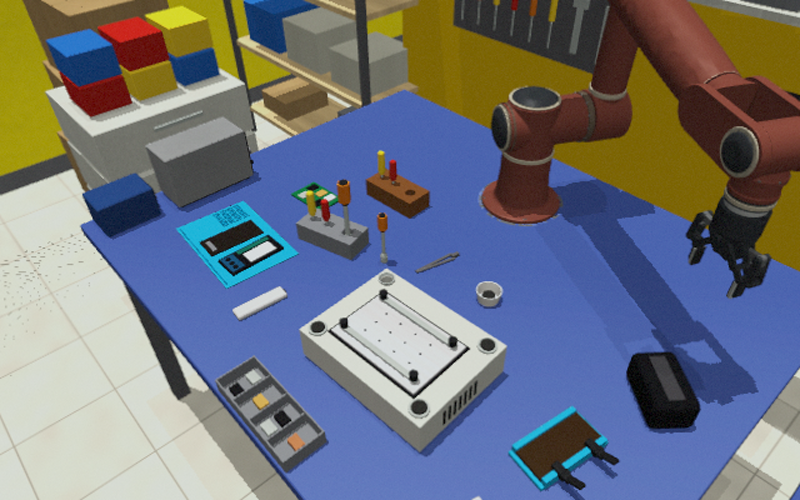

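View pics/top.png

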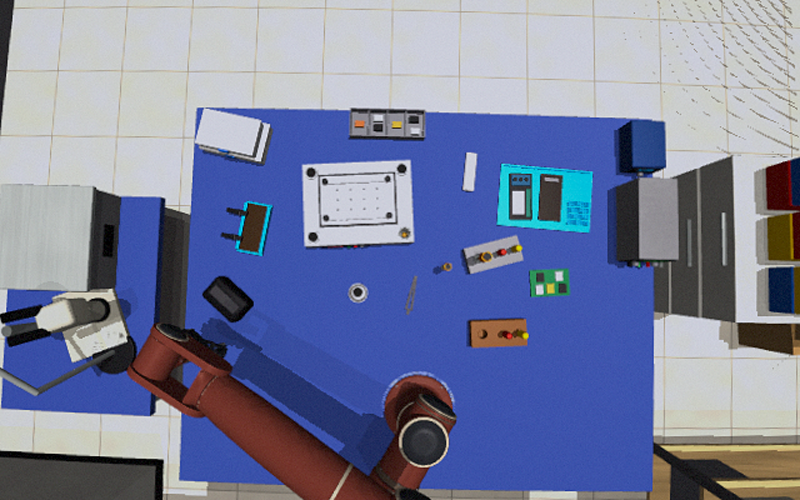

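In the scene picture (800 wide) two orange drivers stand out: the tall one in the grey rack at (344,190), and a smaller one standing on the bench at (382,225). The tall one in the grey rack is meant, because it is larger and has the red and yellow screwdrivers beside it. The brown rack at (398,190) is the decoy. The open well shows brass at top-view (405,232). Next I'll confirm in a crop and measure.

Run:
```python
from h import *
S=np.load("scene.npz");T=np.load("top.npz")
a=S["im"][130:250,220:360]; b=T["im"][150:230,300:440]
a=cv2.resize(a,(700,600),interpolation=2)[:, :]; b=cv2.resize(b,(700,400),interpolation=2)
save("crop.png",np.hstack([cv2.resize(a,(400,343)),cv2.resize(b,(400,229)) if 0 else cv2.resize(b,(400,343))]))
for n,D in(("top",T),("scene",S)):
    W=world_map(n,D["d"]); im=D["im"].astype(int); x,y,z=W[...,0],W[...,1],W[...,2]; ok=D["d"]>0
    hsv=cv2.cvtColor(D["im"],cv2.COLOR_RGB2HSV)
    print(n)
    org=(hsv[...,0]>6)&(hsv[...,0]<18)&(hsv[...,1]>150)&(z>0.1)&(z<.25)&ok&(x>.3)&(y<0.2)
    nc,l,st,c=cv2.connectedComponentsWithStats(org.astype(np.uint8))
    for i in range(1,nc):
        if st[i,4]>6: print("orange",st[i],c[i].round(1),W[l==i].mean(0).round(4),np.percentile(z[l==i],[2,98]).round(4))
    grey=(hsv[...,1]<60)&ok
    for nm,lo,hi,ar in(("rack",.044,.056,100),("mach",.079,.090,1000)):
        m=(grey&(z>lo)&(z<hi)&(x>.2)&(x<1.1)).astype(np.uint8); m=cv2.morphologyEx(m,cv2.MORPH_CLOSE,np.ones((3,3)))
        nc,l,st,c=cv2.connectedComponentsWithStats(m)
        for i in range(1,nc):
            if st[i,4]>ar:
                r=cv2.minAreaRect((W[l==i][:,:2]*1000).astype(np.float32)); print(nm,st[i],np.array(r[0]).round(1),np.array(r[1]).round(1),round(r[2],2),np.median(z[l==i]).round(4))
```

```text
top
orange [634 181   1  10  10] [634.  185.5] [ 0.5594 -1.019   0.2422] [0.2373 0.2466]
orange [383 203   5   6  11] [384.7 205.6] [ 0.4712 -0.157   0.1805] [0.1591 0.1975]
rack [177  98  39  32 232] [830.7 563.1] [128.9 124.2] 78.92 0.0519
rack [569 129   6 127 347] [ 549.3 -422.3] [ 496.9 1004.8] 0.07 0.0499
rack [371 189  47  30 726] [ 456.1 -111.4] [ 79.4 390.9] 16.25 0.0494
mach [ 242  128   89   69 4519] [581.6 199.9] [350.6 327. ] 3.94 0.0866
scene
orange [270 146  10  18 141] [275.  154.9] [ 0.4807 -0.1604  0.1702] [0.1428 0.1951]
orange [302 172   8  13  71] [305.7 178.2] [ 0.4501 -0.06    0.1233] [0.1035 0.1409]
rack [ 77 117  40  16 136] [ 742.9 -919.5] [ 53.9 137.2] 70.49 0.0501
rack [126 128  75  29 255] [ 618.9 -627.9] [102.1 262.2] 66.64 0.0507
rack [237 167  57  31 776] [758.9 267.5] [1279.8  170.4] 60.95 0.0479
rack [241 272 131  81 380] [749.1 232.4] [116.8 350.9] 24.22 0.05
mach [ 239  215  166  128 7724] [757.3 446.8] [955.  381.2] 62.98 0.0845
```

View pics/crop.png

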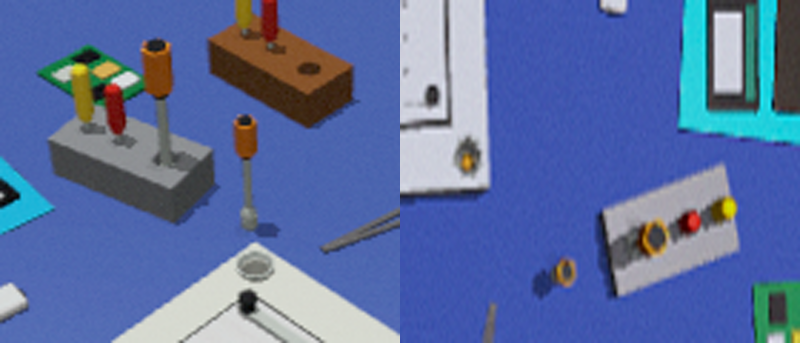

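The crop confirms the target: the tall orange driver in the grey rack. Next I'll go above it.

Request:
jog_arm --targets '[[[-1,-1.2,-2],[0,0,0],100],[[-2.6,-3.1,-3.6],[0,0,0],100],[[-4.2,-5.0,-3.6],[0,0,0],100],[[-5.8,-6.9,-3.6],[0,0,0],100],[[-7.4,-8.8,-3.6],[0,0,0],100],[[-9,-10.7,-3.6],[0,0,0],100],[[-10.6,-12.6,-3.6],[0,0,0],100],[[-12.2,-14.5,-3.6],[0,0,0],100]]'

```text
time: 1.1
tool_pos: [0.3781, 0.1362, 0.321]
tool_rot: [0.0, 0.189, 0.982, 0.0]
contact_force: [0.9, 0.7, 0.4]
gripper_width: 1.0
grasp_force: 0.0
```

Request:
jog_arm --targets '[[[-1.5,-1.8,0],[0,0,0],100],[[-3,-3.6,0],[0,0,0],100],[[-4.6,-5.5,0],[0,0,0],100],[[-6.2,-7.4,0],[0,0,0],100],[[-7.7,-9.3,0],[0,0,0],100],[[-7.7,-9.3,0],[0,0,0],100],[[-7.7,-9.3,0],[0,0,0],100]]'

```text
time: 1.98
tool_pos: [0.4702, -0.1492, 0.3207]
tool_rot: [-0.001, 0.189, 0.982, 0.0]
contact_force: [-0.4, 0.6, 1.0]
gripper_width: 0.995
grasp_force: 0.0
```

Run:
```python
from h import *
s,M=rc(); print(s["time"],s["tool_pos"],s["joint_pos"].round(3)); print(M.round(3))
im,d=grab_frame("wrist"); save("w1.png",im); np.savez("w1",im=im,d=d,p=s["tool_pos"],q=s["tool_rot"])
W=world_map("wrist",d,s); hsv=cv2.cvtColor(im,cv2.COLOR_RGB2HSV)
x,y,z=W[...,0],W[...,1],W[...,2]
top=(z>.188)&(z<.21)&(d>0)&(np.hypot(x-.472,y+.158)<.03)
print(top.sum(),W[top].mean(0),np.percentile(z[top],[5,50,95]))
r=cv2.minEnclosingCircle((W[top][:,:2]*1000).astype(np.float32));print(r)
h=cv2.convexHull((W[top][:,:2]*1000).astype(np.float32))
# hexagon width vs. angle
P=W[top][:,:2]
for a in range(0,180,5):
    u=P@[np.cos(np.radians(a)),np.sin(np.radians(a))]; print(a,round(np.ptp(np.percentile(u,[1,99]))*1000,1),end="; ")
rk=(z>.044)&(z<.056)&(d>0)&(hsv[...,1]<60)
r=cv2.minAreaRect((W[rk][:,:2]*1000).astype(np.float32)); print("\nrack",r)
```

```text
1.975 [ 0.47018525 -0.14917818  0.32073394] [-0.458 -0.304  1.792  0.     1.656 -1.648]
[[-0.928  0.372 -0.001]
 [ 0.372  0.928  0.001]
 [ 0.001  0.    -1.   ]]
882 [ 0.47290632 -0.17111913  0.19618787] [0.19253693 0.1965432  0.1986765 ]
((473.7519226074219, -171.8063201904297), 15.862266540527344)
0 28.8; 5 28.3; 10 27.7; 15 27.5; 20 27.9; 25 28.2; 30 28.4; 35 28.6; 40 28.8; 45 29.0; 50 28.9; 55 28.7; 60 28.3; 65 27.8; 70 27.4; 75 27.4; 80 27.4; 85 27.9; 90 28.3; 95 28.4; 100 28.6; 105 28.9; 110 28.8; 115 28.7; 120 28.4; 125 28.1; 130 27.8; 135 27.6; 140 27.8; 145 28.4; 150 28.9; 155 29.2; 160 29.3; 165 29.2; 170 29.1; 175 28.8; 
rack ((475.8592834472656, -205.91424560546875), (878.8440551757812, 410.95684814453125), 73.53426361083984)
```

View pics/w1.png

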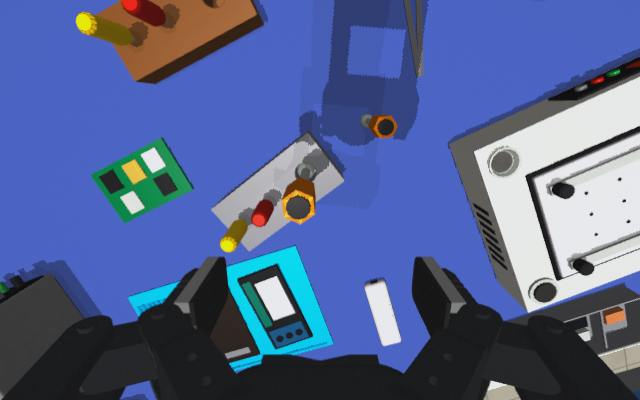

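The wrist view shows the driver head at (299,205) and the open well's collar at (503,160). The gripper needs to turn about -6.5° about tool z. Now I'll measure the rack and well poses from this frame.

Run:
```python
from h import *
D=np.load("w1.npz"); s={"tool_pos":D["p"],"tool_rot":D["q"]}; im,d=D["im"],D["d"]
W=world_map("wrist",d,s); hsv=cv2.cvtColor(im,cv2.COLOR_RGB2HSV); x,y,z=W[...,0],W[...,1],W[...,2]
for nm,lo,hi,px in(("rack",.04,.056,(325,200)),("mach",.079,.09,(520,190))):
    m=((z>lo)&(z<hi)&(d>0)&(hsv[...,1]<70)).astype(np.uint8)
    nc,l,st,c=cv2.connectedComponentsWithStats(m)
    i=max(range(1,nc),key=lambda i:st[i,4] if abs(c[i]-np.array(px)).max()<120 else 0)
    P=W[l==i]; r=cv2.minAreaRect((P[:,:2]*1000).astype(np.float32)); print(nm,st[i],r,np.median(P[:,2]))
    if nm=="rack": print(cv2.boxPoints(r))
# well collar top points
p=camera_params("wrist")
sub=im[130:190,470:535]; save("well.png",sub,9)
m=(z>.0885)&(z<.097)&(np.hypot(x-W[160,503,0],y-W[160,503,1])<.04)&(d>0)
print(W[160,503],m.sum(),cv2.minEnclosingCircle((W[m][:,:2]*1000).astype(np.float32)),np.percentile(z[m],[5,50,95]))
g=cv2.cvtColor(im,cv2.COLOR_RGB2GRAY)
print(W[195:230:5,299].round(4))
```

```text
rack [ 211  132  133  119 5162] ((487.9791259765625, -219.69845581054688), (80.30925750732422, 170.5235137939453), 15.828344345092773) 0.0487909358973119
[[ 426.09137 -148.62198]
 [ 472.60272 -312.67978]
 [ 549.8669  -290.77493]
 [ 503.35553 -126.71713]]
mach [  472    76   168   237 15286] ((637.307861328125, 133.65097045898438), (252.00091552734375, 195.37611389160156), 3.570887327194214) 0.08421760657112823Traceback (most recent call last):
  File "<stdin>", line 14, in <module>
    return _quantile_unchecked(
        a, q, axis, out, overwrite_input, method, keepdims, weights)
    return _ureduce(a,
                    func=_quantile_ureduce_func,
    ...<5 lines>...
                    overwrite_input=overwrite_input,
                    method=method)
    r = func(a, **kwargs)
    result = _quantile(arr,
                       quantiles=q,
    ...<2 lines>...
                       out=out,
                       weights=wgt)
    slices_having_nans = np.isnan(arr[-1, ...])
                                  ~~~^^^^^^^^^
IndexError: index -1 is out of bounds for axis 0 with size 0
```

View pics/well.png

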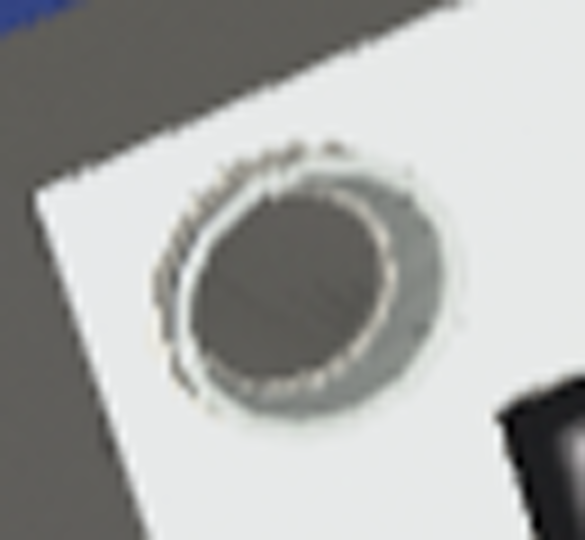

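Request:
jog_arm --targets '[[[-0.47,-0.78,0],[0,0,-0.8],100],[[-0.47,-0.78,0],[0,0,-0.8],100],[[-0.47,-0.78,1.5],[0,0,-0.8],100],[[-0.47,-0.78,3],[0,0,-0.8],100],[[-0.47,-0.78,4.5],[0,0,-0.8],100],[[-0.47,-0.78,6],[0,0,-0.8],100],[[-0.47,-0.78,6.7],[0,0,-0.8],100],[[-0.47,-0.78,6.7],[0,0,-0.8],100]]'

```text
time: 3.02
tool_pos: [0.4736, -0.1707, 0.153]
tool_rot: [-0.001, 0.134, 0.991, 0.0]
contact_force: [0.9, -0.1, 0.6]
gripper_width: 0.999
grasp_force: 0.0
```

Run:
```python
from h import *
s,M=rc(); print(s["tool_pos"],s["contact_force"],s["gripper_width"]); print(M.round(3))
D=np.load("w1.npz"); o={"tool_pos":D["p"],"tool_rot":D["q"]}; p=camera_params("wrist")
def atz(uv,z):
    a,b=toworld(p,uv,.2,o)[0],toworld(p,uv,.4,o)[0]; return a+(b-a)*(z-a[2])/(b[2]-a[2])
w=atz((504.3,162.2),.092); c=atz((473.4,150.6),.085); t=np.radians(3.57)
e=np.array([[np.cos(t),-np.sin(t)],[np.sin(t),np.cos(t)]])@[.027,.027]
print("well",w,"from corner",c[:2]+e)
```

```text
[ 0.47355385 -0.17067279  0.15296311] [ 0.87757633 -0.14335169  0.57625652] 0.9991347003505755
[[-0.964  0.265 -0.002]
 [ 0.265  0.964  0.001]
 [ 0.002  0.001 -1.   ]]
well [0.54270757 0.05650502 0.092     ] from corner [0.54316727 0.05730072]
```

Request:
jog_arm --targets '[[[0,0,0],[0,0,0],50],[[0,0,0],[0,0,0],36],[[0,0,0],[0,0,0],10],[[0,0,0],[0,0,0],0],[[0,0,0],[0,0,0],0],[[0,0,0],[0,0,0],0],[[0,0,0],[0,0,0],0]]'

```text
time: 3.9
tool_pos: [0.4748, -0.1721, 0.155]
tool_rot: [0.001, 0.134, 0.991, -0.0]
contact_force: [-0.4, 0.1, 5.8]
gripper_width: 0.314
grasp_force: 59.6
```

Run:
```python
from h import *
s,M=rc(); print(s["tool_pos"],s["contact_force"],s["ft_torque"],s["gripper_width"],s["grasp_force"])
```

```text
[ 0.47476599 -0.17210113  0.15496768] [-0.35495408  0.14989699  5.80677579] [0.12307211 0.06528917 0.01761986] 0.31432387082832214 59.61363474139944
```

Request:
jog_arm --targets '[[[0,0,-0.3],[0,0,0],0],[[0,0,-0.8],[0,0,0],0],[[0,0,-1.6],[0,0,0],0],[[0,0,-2.5],[0,0,0],0],[[0,0,-3.5],[0,0,0],0],[[0,0,-4.5],[0,0,0],0],[[0,0,-5.5],[0,0,0],0],[[0,0,-5.5],[0,0,0],0]]'

```text
time: 4.9
tool_pos: [0.4751, -0.1724, 0.295]
tool_rot: [0.003, 0.134, 0.991, -0.001]
contact_force: [-0.3, -0.3, -3.6]
gripper_width: 0.321
grasp_force: 59.4
```

Run:
```python
from h import *
s,M=rc(); print(s["tool_pos"],s["contact_force"],s["ft_torque"],s["gripper_width"],s["grasp_force"])
im,d=grab_frame("wrist"); save("w2.png",im); W=world_map("wrist",d,s)
np.savez("w2",im=im,d=d,p=s["tool_pos"],q=s["tool_rot"])
t=np.array([.543,.057,.300])-s["tool_pos"]; print("units to well",(M.T@t/.025).round(2))
```

```text
[ 0.47506691 -0.17237834  0.29503322] [-0.34868193 -0.26858455 -3.61577747] [-0.00871065  0.01451456  0.02599463] 0.3209472146238901 59.40409112954512
units to well [-0.18  9.57 -0.21]
```

View pics/w2.png

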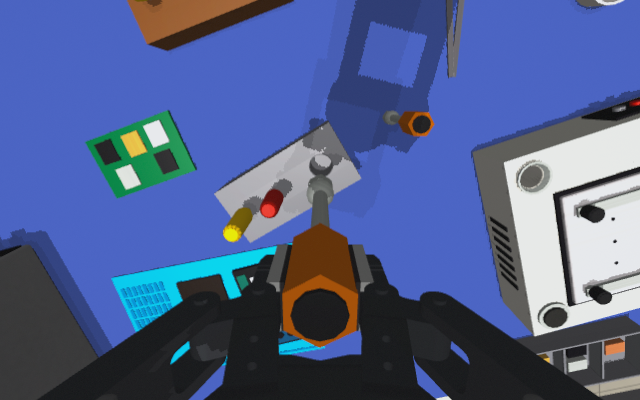

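The wrist view shows the driver held between the pads, with its socket at (320,188). The rack hole is at (321,163) and the well at (533,177).

Request:
jog_arm --targets '[[[0,1,-0.2],[0,0,0],0],[[-0.1,2.5,-0.2],[0,0,0],0],[[-0.1,4,-0.2],[0,0,0],0],[[-0.1,5.5,-0.2],[0,0,0],0],[[-0.2,7,-0.2],[0,0,0],0],[[-0.2,8.5,-0.2],[0,0,0],0],[[-0.2,9.55,-0.2],[0,0,0],0],[[-0.2,9.55,-0.2],[0,0,0],0]]'

```text
time: 5.95
tool_pos: [0.5417, 0.0584, 0.2943]
tool_rot: [-0.002, 0.133, 0.991, -0.0]
contact_force: [0.1, -0.2, -3.3]
gripper_width: 0.319
grasp_force: 60.1
```

```bash
cat > look.py <<'E'
from h import *
def atz(uv,z,o):
    p=camera_params("wrist"); a,b=toworld(p,uv,.2,o)[0],toworld(p,uv,.4,o)[0]; return a+(b-a)*(z-a[2])/(b[2]-a[2])
def tilt(W,im,d,s,M):
    # points in tool frame on the shaft, between handle and socket: near axis, beyond the fingers
    T=(W-s["tool_pos"])@M; k=(d>0)&(np.hypot(T[...,0],T[...,1])<.025)&(T[...,2]>.015)&(T[...,2]<.115)
    for lo in np.arange(.015,.15,.02):
        m=(d>0)&(np.hypot(T[...,0],T[...,1])<.025)&(T[...,2]>lo)&(T[...,2]<lo+.02)
        if m.sum()>5: print("z",lo.round(3),m.sum(),"xmax %.4f ymid %.4f"%(np.percentile(T[m][:,0],95),np.percentile(T[m][:,1],[3,97]).mean()))
E
python3 - <<'E'
from look import *
D=np.load("w2.npz"); o={"tool_pos":D["p"],"tool_rot":D["q"]}; q=D["q"]; Mo=R.from_quat([*q[1:],q[0]]).as_matrix()
print("hole",atz((321,163),.05,o),"well",atz((533,177),.092,o)); tilt(world_map("wrist",D["d"],o),D["im"],D["d"],o,Mo)
s,M=rc(); print(s["tool_pos"],s["contact_force"],s["joint_pos"].round(2));print(M.round(3))
im,d=grab_frame("wrist"); save("w3.png",im[100:340,200:440],2.5); np.savez("w3",im=im,d=d,p=s["tool_pos"],q=s["tool_rot"])
E
```

```text
hole [ 0.47178883 -0.17019146  0.05      ] well [0.54204677 0.05493646 0.092     ]
z 0.035 177 xmax 0.0066 ymid -0.0002
z 0.055 154 xmax 0.0066 ymid -0.0001
z 0.075 120 xmax 0.0065 ymid -0.0002
z 0.095 120 xmax 0.0068 ymid -0.0003
z 0.115 383 xmax 0.0121 ymid 0.0001
z 0.135 73 xmax 0.0125 ymid -0.0005
[0.54167527 0.05843677 0.29429659] [ 0.12307079 -0.24323925 -3.30740481] [-0.03 -0.17  1.72  0.    1.59 -1.33]
[[-0.965  0.263 -0.004]
 [ 0.263  0.965  0.   ]
 [ 0.004 -0.001 -1.   ]]
```

View pics/w3.png

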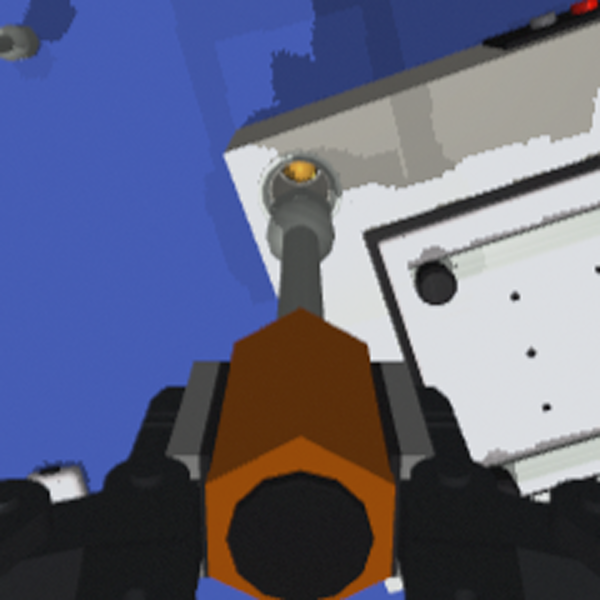

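The view shows the driver hanging straight. Brass is visible in the well at about full-image (320,168), and the socket is just short of centre. I'll fit the collar centre from its rim depth.

Run:
```python
from look import *
from scipy.optimize import least_squares
D=np.load("w3.npz"); o={"tool_pos":D["p"],"tool_rot":D["q"]}; q=D["q"]; M=R.from_quat([*q[1:],q[0]]).as_matrix()
W=world_map("wrist",D["d"],o); x,y,z=W[...,0],W[...,1],W[...,2]
c0=np.array([.543,.0565]); near=(np.hypot(x-c0[0],y-c0[1])<.035)&(D["d"]>0)
print("case z",np.median(z[near&(z>.075)&(z<.097)]), "nut top pts",(near&(z<.06)).sum())
n=near&(z<.06)&(z>.0); 
hsv=cv2.cvtColor(D["im"],cv2.COLOR_RGB2HSV); b=near&(hsv[...,0]>10)&(hsv[...,0]<30)&(hsv[...,1]>120)
if b.sum(): print("brass",b.sum(),W[b].mean(0),np.percentile(z[b],[5,95]),np.percentile(x[b],[3,97]),np.percentile(y[b],[3,97]))
for l,u in ((.086,.089),(.089,.0905),(.0905,.0945)):
    m=near&(z>l)&(z<u); print(l,m.sum())
# ellipse edge points in crop -> world at z .092, outer rim
pts=np.array([[262,195],[264,180],[272,167],[284,157],[300,153],[318,157],[331,166],[339,180],[340,196],[336,208]])
w=np.array([atz((p+.5)/2.5-.5+[200,100],.092,o)[:2] for p in pts])
f=least_squares(lambda c:np.hypot(*(w-c[:2]).T)-c[2],[*c0,.018]); print("rim",f.x,np.abs(f.fun).max())
d=np.array([.543,.057]); c=f.x[:2]
# axis at foot: .147 below TCP along tool z, offset ~0.0003 x
foot=o["tool_pos"]+M@[0.0004,-.0002,.147]; print("foot",foot)
```

```text
case z 0.08404769887559611 nut top pts 546
brass 5072 [0.53331133 0.06048549 0.31667902] [0.28857606 0.33492745] [0.52621956 0.55328976] [0.0457848  0.07270286]
0.086 63
0.089 68
0.0905 119
rim [0.54324094 0.05839251 0.01730751] 0.00026717286394771847
foot [0.54069963 0.05836571 0.14729917]
```

Request:
jog_arm --targets '[[[-0.1,0.02,0],[0,0,0],0],[[-0.1,0.02,0.8],[0,0,0],0],[[-0.1,0.02,1.6],[0,0,0],0],[[-0.1,0.02,2.1],[0,0,0],0],[[-0.1,0.02,2.25],[0,0,0],0],[[-0.1,0.02,2.4],[0,0,0],0],[[-0.1,0.02,2.5],[0,0,0],0],[[-0.1,0.02,2.5],[0,0,0],0]]'

```text
time: 7.0
tool_pos: [0.5451, 0.0569, 0.2341]
tool_rot: [0.0, 0.134, 0.991, 0.0]
contact_force: [-0.1, -0.4, -2.4]
gripper_width: 0.317
grasp_force: 60.2
```

```bash
cat > st.py <<'E'
from h import *
s,M=rc(); print(s["time"],"foot",(s["tool_pos"]+M@[.0004,-.0002,.147]).round(4),"F",s["contact_force"].round(2),"T",s["ft_torque"].round(3),"j6",s["joint_pos"][5].round(4),"zax",M[:,2].round(4),"yaw",np.degrees(np.arctan2(M[1,0],M[0,0])).round(2),s["gripper_width"].round(3))
E
python3 st.py
```

```text
Traceback (most recent call last):
  File "st.py", line 2, in <module>
    s,M=rc(); print(s["time"],"foot",(s["tool_pos"]+M@[.0004,-.0002,.147]).round(4),"F",s["contact_force"].round(2),"T",s["ft_torque"].round(3),"j6",s["joint_pos"][5].round(4),"zax",M[:,2].round(4),"yaw",np.degrees(np.arctan2(M[1,0],M[0,0])).round(2),s["gripper_width"].round(3))
                                                                                                                                                                                                                                                           ^^^^^^^^^^^^^^^^^^^^^^^^
AttributeError: 'float' object has no attribute 'round'
```

```bash
sed -i 's/s\["gripper_width"\].round(3)/round(float(s["gripper_width"]),3)/' st.py; python3 st.py
```

```text
7.0 foot [0.5448 0.0568 0.0871] F [-0.1  -0.44 -2.44] T [-0.036  0.023  0.017] j6 -1.3336 zax [ 5.e-04 -0.e+00 -1.e+00] yaw 164.59 0.317
```

Request:
jog_arm --targets '[[[0.04,0.02,0.05],[0,0,0],0],[[0.04,0.02,0.12],[0,0,0],0],[[0.04,0.02,0.2],[0,0,0],0],[[0.04,0.02,0.28],[0,0,0],0],[[0.04,0.02,0.35],[0,0,0],0],[[0.04,0.02,0.35],[0,0,0],0]]'

```text
time: 7.75
tool_pos: [0.544, 0.0576, 0.2248]
tool_rot: [-0.0, 0.134, 0.991, -0.0]
contact_force: [0.2, -0.6, -3.6]
gripper_width: 0.321
grasp_force: 60.2
```

```bash
python3 st.py
```

```text
7.75 foot [0.5435 0.0575 0.0778] F [ 0.24 -0.57 -3.62] T [ 0.008 -0.011 -0.037] j6 -1.3323 zax [-5.e-04  0.e+00 -1.e+00] yaw 164.58 0.321
```

Request:
jog_arm --targets '[[[0,0,0.2],[0,0,0],0],[[0,0,0.4],[0,0,0],0],[[0,0,0.6],[0,0,0],0],[[0,0,0.8],[0,0,0],0],[[0,0,1.0],[0,0,0],0],[[0,0,1.2],[0,0,0],0],[[0,0,1.3],[0,0,0],0],[[0,0,1.3],[0,0,0],0]]'

```text
time: 8.75
tool_pos: [0.544, 0.0576, 0.1923]
tool_rot: [-0.0, 0.134, 0.991, -0.0]
contact_force: [0.1, 0.5, -3.3]
gripper_width: 0.322
grasp_force: 60.2
```

```bash
python3 st.py
```

```text
8.75 foot [0.5435 0.0575 0.0453] F [ 0.14  0.46 -3.28] T [-0.02  -0.011 -0.007] j6 -1.3323 zax [-5.e-04  0.e+00 -1.e+00] yaw 164.59 0.322
```

Request:
jog_arm --targets '[[[0,0,0.2],[0,0,0],0],[[0,0,0.4],[0,0,0],0],[[0,0,0.55],[0,0,0],0],[[0,0,0.65],[0,0,0],0],[[0,0,0.72],[0,0,0],0],[[0,0,0.76],[0,0,0],0],[[0,0,0.8],[0,0,0],0],[[0,0,0.8],[0,0,0],0]]'

```text
time: 9.75
tool_pos: [0.5442, 0.0575, 0.1726]
tool_rot: [0.0, 0.134, 0.991, -0.0]
contact_force: [-0.0, -0.9, -3.4]
gripper_width: 0.32
grasp_force: 60.1
```

```bash
python3 st.py
```

```text
9.75 foot [0.5438 0.0574 0.0256] F [-0.03 -0.88 -3.43] T [-0.016 -0.031  0.076] j6 -1.3323 zax [ 2.e-04 -2.e-04 -1.e+00] yaw 164.58 0.32
```

Request:
jog_arm --targets '[[[0,0,0.04],[0,0,0],0],[[0,0,0.08],[0,0,0],0],[[0,0,0.08],[0,0,0],0]]'

```text
time: 10.12
tool_pos: [0.5442, 0.0575, 0.1705]
tool_rot: [0.0, 0.134, 0.991, -0.0]
contact_force: [1.0, 0.0, -3.4]
gripper_width: 0.317
grasp_force: 60.1
```

```bash
python3 st.py
```

```text
10.125 foot [0.5437 0.0574 0.0235] F [ 0.95  0.03 -3.44] T [-0.183 -0.093  0.009] j6 -1.3323 zax [ 1.e-04 -2.e-04 -1.e+00] yaw 164.58 0.317
```

Request:
jog_arm --targets '[[[0,0,0.04],[0,0,0],0],[[0,0,0.08],[0,0,0],0],[[0,0,0.08],[0,0,0],0]]'

```text
time: 10.5
tool_pos: [0.5441, 0.0575, 0.1685]
tool_rot: [0.0, 0.134, 0.991, -0.0]
contact_force: [-0.7, -0.8, -3.8]
gripper_width: 0.321
grasp_force: 60.2
```

```bash
python3 st.py
```

```text
10.5 foot [0.5437 0.0574 0.0215] F [-0.68 -0.79 -3.75] T [-0.267 -0.129  0.049] j6 -1.3323 zax [ 0.e+00 -2.e-04 -1.e+00] yaw 164.58 0.321
```

Request:
jog_arm --targets '[[[0,0,0.04],[0,0,0],0],[[0,0,0.08],[0,0,0],0],[[0,0,0.08],[0,0,0],0]]'

```text
time: 10.88
tool_pos: [0.5441, 0.0575, 0.1664]
tool_rot: [0.0, 0.134, 0.991, -0.0]
contact_force: [-0.3, -1.4, -3.8]
gripper_width: 0.323
grasp_force: 60.2
```

```bash
python3 st.py
```

```text
10.875 foot [0.5437 0.0574 0.0194] F [-0.29 -1.38 -3.76] T [-0.282 -0.162  0.079] j6 -1.3323 zax [ 0.e+00 -1.e-04 -1.e+00] yaw 164.58 0.323
```

Request:
jog_arm --targets '[[[0,0,0.04],[0,0,0],0],[[0,0,0.08],[0,0,0],0],[[0,0,0.12],[0,0,0],0],[[0,0,0.12],[0,0,0],0]]'

```text
time: 11.38
tool_pos: [0.5443, 0.0575, 0.1639]
tool_rot: [0.0, 0.134, 0.991, -0.0]
contact_force: [-0.1, -1.6, -1.3]
gripper_width: 0.322
grasp_force: 60.5
```

```bash
python3 st.py
```

```text
11.375 foot [0.5439 0.0574 0.0169] F [-0.09 -1.65 -1.26] T [-0.34  -0.04  -0.015] j6 -1.3323 zax [ 3.e-04 -1.e-04 -1.e+00] yaw 164.58 0.322
```

The socket face reads 0.0169 m, which is the seated height of 0.017 m, with light bottoming. I'll press slightly and start turning clockwise.

Request:
jog_arm --targets '[[[0,0,0.04],[0,0,0],0],[[0,0,0.06],[0,0,0.4],0],[[0,0,0.06],[0,0,0.8],0],[[0,0,0.06],[0,0,1.2],0],[[0,0,0.06],[0,0,1.6],0],[[0,0,0.06],[0,0,2.0],0],[[0,0,0.06],[0,0,2.0],0]]'

```text
time: 12.25
tool_pos: [0.5446, 0.0574, 0.1636]
tool_rot: [0.001, 0.27, 0.963, -0.0]
contact_force: [-1.8, -1.2, 5.1]
gripper_width: 0.319
grasp_force: 61.2
```

```bash
python3 st.py
```

```text
12.25 foot [0.5443 0.0574 0.0166] F [-1.81 -1.24  5.15] T [-0.483  0.615  0.109] j6 -1.0538 zax [ 1.2e-03 -5.0e-04 -1.0e+00] yaw 148.63 0.319
```

Request:
jog_arm --targets '[[[0,0,0],[0,0,0.4],0],[[0,0,0],[0,0,0.8],0],[[0,0,0],[0,0,1.2],0],[[0,0,0],[0,0,1.6],0],[[0,0,0],[0,0,1.6],0]]'

```text
time: 12.88
tool_pos: [0.5445, 0.0574, 0.1636]
tool_rot: [0.001, 0.376, 0.927, -0.0]
contact_force: [-2.3, -1.7, 6.3]
gripper_width: 0.323
grasp_force: 61.2
```

```bash
python3 st.py
```

```text
12.875 foot [0.5442 0.0575 0.0166] F [-2.3  -1.69  6.25] T [-0.512  0.611  0.092] j6 -0.8306 zax [ 9.e-04 -6.e-04 -1.e+00] yaw 135.84 0.323
```

Request:
jog_arm --targets '[[[0,0,0],[0,0,0.4],0],[[0,0,0],[0,0,0.8],0],[[0,0,0],[0,0,1.0],0],[[0,0,0],[0,0,1.0],0]]'

```text
time: 13.38
tool_pos: [0.5445, 0.0574, 0.1636]
tool_rot: [0.0, 0.44, 0.898, -0.0]
contact_force: [-2.3, -2.3, 7.1]
gripper_width: 0.322
grasp_force: 61.2
```

```bash
python3 st.py
```

```text
13.375 foot [0.5442 0.0575 0.0166] F [-2.27 -2.32  7.13] T [-0.453  0.646  0.135] j6 -0.6911 zax [ 8.e-04 -6.e-04 -1.e+00] yaw 127.85 0.322
```

Request:
jog_arm --targets '[[[0,0,0],[0,0,0.3],0],[[0,0,0],[0,0,0.6],0],[[0,0,0],[0,0,0.6],0]]'

```text
time: 13.75
tool_pos: [0.5445, 0.0575, 0.1636]
tool_rot: [0.0, 0.477, 0.879, -0.0]
contact_force: [-2.5, -1.3, 5.4]
gripper_width: 0.323
grasp_force: 61.2
```

```bash
python3 st.py
```

```text
13.75 foot [0.5442 0.0576 0.0166] F [-2.49 -1.29  5.4 ] T [-0.475  0.754  0.07 ] j6 -0.6073 zax [ 7.e-04 -5.e-04 -1.e+00] yaw 123.05 0.323
```

Request:
jog_arm --targets '[[[0,0,0],[0,0,0.3],0],[[0,0,0],[0,0,0.6],0],[[0,0,0],[0,0,0.6],0]]'

```text
time: 14.12
tool_pos: [0.5444, 0.0575, 0.1636]
tool_rot: [0.0, 0.513, 0.858, -0.0]
contact_force: [-2.5, -1.3, 7.0]
gripper_width: 0.315
grasp_force: 61.3
```

```bash
python3 st.py
```

```text
14.125 foot [0.5442 0.0577 0.0166] F [-2.54 -1.25  7.01] T [-0.448  0.75   0.113] j6 -0.5235 zax [ 6.e-04 -4.e-04 -1.e+00] yaw 118.25 0.315
```

Request:
jog_arm --targets '[[[0,0,0],[0,0,0.3],0],[[0,0,0],[0,0,0.6],0],[[0,0,0],[0,0,0.6],0]]'

```text
time: 14.5
tool_pos: [0.5444, 0.0575, 0.1636]
tool_rot: [0.0, 0.549, 0.836, -0.0]
contact_force: [-2.3, -1.8, 5.2]
gripper_width: 0.324
grasp_force: 61.3
```

```bash
python3 st.py
```

```text
14.5 foot [0.5442 0.0577 0.0166] F [-2.34 -1.78  5.17] T [-0.463  0.747  0.137] j6 -0.4397 zax [ 6.e-04 -4.e-04 -1.e+00] yaw 113.45 0.324
```

Request:
jog_arm --targets '[[[0,0,0],[0,0,0.3],0],[[0,0,0],[0,0,0.6],0],[[0,0,0],[0,0,0.6],0]]'

```text
time: 14.88
tool_pos: [0.5444, 0.0575, 0.1636]
tool_rot: [0.0, 0.583, 0.812, -0.0]
contact_force: [-2.6, -1.3, 6.5]
gripper_width: 0.316
grasp_force: 61.3
```

```bash
python3 st.py
```

```text
14.875 foot [0.5442 0.0578 0.0166] F [-2.58 -1.33  6.5 ] T [-0.408  0.832  0.077] j6 -0.3559 zax [ 5.e-04 -4.e-04 -1.e+00] yaw 108.65 0.316
```

Request:
jog_arm --targets '[[[0,0,0],[0,0,0.3],0],[[0,0,0],[0,0,0.6],0],[[0,0,0],[0,0,0.6],0]]'

```text
time: 15.25
tool_pos: [0.5444, 0.0575, 0.1636]
tool_rot: [0.0, 0.617, 0.787, 0.0]
contact_force: [-2.2, -1.7, 6.2]
gripper_width: 0.317
grasp_force: 61.3
```

```bash
python3 st.py
```

```text
15.25 foot [0.5442 0.0578 0.0166] F [-2.16 -1.71  6.21] T [-0.331  0.806  0.101] j6 -0.2722 zax [ 5.e-04 -3.e-04 -1.e+00] yaw 103.85 0.317
```

Request:
jog_arm --targets '[[[0,0,0],[0,0,0.3],0],[[0,0,0],[0,0,0.6],0],[[0,0,0],[0,0,0.6],0]]'

```text
time: 15.62
tool_pos: [0.5444, 0.0575, 0.1636]
tool_rot: [0.0, 0.649, 0.761, 0.0]
contact_force: [-2.5, -0.7, 5.4]
gripper_width: 0.319
grasp_force: 61.3
```

```bash
python3 st.py
```

```text
15.625 foot [0.5442 0.0579 0.0166] F [-2.46 -0.74  5.44] T [-0.427  0.829  0.144] j6 -0.1884 zax [ 5.e-04 -2.e-04 -1.e+00] yaw 99.05 0.319
```

Request:
jog_arm --targets '[[[0,0,0],[0,0,0.3],0],[[0,0,0],[0,0,0.6],0],[[0,0,0],[0,0,0.6],0]]'

```text
time: 16.0
tool_pos: [0.5444, 0.0576, 0.1636]
tool_rot: [0.0, 0.68, 0.733, 0.0]
contact_force: [-2.3, -1.4, 5.6]
gripper_width: 0.322
grasp_force: 61.3
```

```bash
python3 st.py
```

```text
16.0 foot [0.5442 0.0579 0.0166] F [-2.33 -1.42  5.58] T [-0.367  0.794  0.27 ] j6 -0.105 zax [ 4.e-04 -3.e-04 -1.e+00] yaw 94.28 0.322
```

Torque has jumped to 0.27 N m, so the nut is at its stop. I'll ease it up in small steps.

Request:
jog_arm --targets '[[[0,0,0],[0,0,0.2],0],[[0,0,0],[0,0,0.2],0]]'

```text
time: 16.25
tool_pos: [0.5444, 0.0576, 0.1636]
tool_rot: [0.0, 0.69, 0.724, 0.0]
contact_force: [-2.2, -0.8, 6.6]
gripper_width: 0.317
grasp_force: 61.3
```

```bash
python3 st.py
```

```text
16.25 foot [0.5442 0.0579 0.0166] F [-2.17 -0.81  6.61] T [-0.383  0.829  0.274] j6 -0.0773 zax [ 4.e-04 -3.e-04 -1.e+00] yaw 92.69 0.317
```

Request:
jog_arm --targets '[[[0,0,0],[0,0,0.15],0],[[0,0,0],[0,0,0.15],0],[[0,0,0],[0,0,0.15],0]]'

```text
time: 16.62
tool_pos: [0.5444, 0.0576, 0.1636]
tool_rot: [0.0, 0.698, 0.716, 0.0]
contact_force: [-2.7, -1.1, 6.5]
gripper_width: 0.323
grasp_force: 61.3
```

```bash
python3 st.py
```

```text
16.625 foot [0.5442 0.0579 0.0166] F [-2.75 -1.06  6.54] T [-0.334  0.777  0.351] j6 -0.0566 zax [ 4.e-04 -3.e-04 -1.e+00] yaw 91.5 0.323
```

Request:
jog_arm --targets '[[[0,0,0],[0,0,0.1],0],[[0,0,0],[0,0,0.1],0],[[0,0,0],[0,0,0.1],0]]'

```text
time: 17.0
tool_pos: [0.5444, 0.0576, 0.1636]
tool_rot: [0.0, 0.703, 0.711, 0.0]
contact_force: [-3.1, -1.9, 6.0]
gripper_width: 0.319
grasp_force: 61.3
```

```bash
python3 st.py
```

```text
17.0 foot [0.5442 0.058  0.0166] F [-3.1  -1.95  5.97] T [-0.38   0.783  0.353] j6 -0.0427 zax [ 4.e-04 -3.e-04 -1.e+00] yaw 90.71 0.319
```

Request:
jog_arm --targets '[[[0,0,0],[0,0,0.08],0],[[0,0,0],[0,0,0.08],0],[[0,0,0],[0,0,0.08],0]]'

```text
time: 17.38
tool_pos: [0.5444, 0.0576, 0.1636]
tool_rot: [0.0, 0.707, 0.708, 0.0]
contact_force: [-3.3, -1.5, 5.7]
gripper_width: 0.321
grasp_force: 61.3
```

```bash
python3 st.py; python3 -c "
from h import *
for _ in range(3): grab_frame('wrist'); print(state()['ft_torque'][2])"
```

```text
17.375 foot [0.5442 0.058  0.0166] F [-3.29 -1.48  5.7 ] T [-0.355  0.773  0.467] j6 -0.0316 zax [ 4.e-04 -3.e-04 -1.e+00] yaw 90.07 0.321
0.3635008684304735
0.4291741193434024
0.38445593480081836
```

The average is about 0.41 N m, so it is snug. I'll back off the torque within the play, then draw out.

Request:
jog_arm --targets '[[[0,0,0],[0,0,-0.3],0],[[0,0,0],[0,0,-0.6],0],[[0,0,-0.06],[0,0,-0.8],0],[[0,0,-0.06],[0,0,-0.8],0]]'

```text
time: 18.02
tool_pos: [0.5441, 0.0576, 0.1636]
tool_rot: [0.0, 0.667, 0.745, 0.0]
contact_force: [-0.7, -1.3, 2.8]
gripper_width: 0.322
grasp_force: 60.8
```

```bash
python3 st.py
```

```text
18.025 foot [0.5439 0.058  0.0166] F [-0.69 -1.32  2.81] T [-0.393  0.235  0.051] j6 -0.1415 zax [ 1.e-04  0.e+00 -1.e+00] yaw 96.36 0.322
```

Torque is relieved. Now straight up, slowly at first, to foot about 0.15 m.

Request:
jog_arm --targets '[[[0,0,-0.15],[0,0,0],0],[[0,0,-0.4],[0,0,0],0],[[0,0,-0.8],[0,0,0],0],[[0,0,-1.4],[0,0,0],0],[[0,0,-2.2],[0,0,0],0],[[0,0,-3.2],[0,0,0],0],[[0,0,-4.2],[0,0,0],0],[[0,0,-5.2],[0,0,0],0]]'

```text
time: 19.02
tool_pos: [0.5441, 0.0578, 0.2965]
tool_rot: [0.0, 0.667, 0.745, 0.001]
contact_force: [0.3, 0.1, -3.1]
gripper_width: 0.319
grasp_force: 63.4
```

Request:
jog_arm --targets '[[[0,0,0],[0,0,0],0],[[0,0,0],[0,0,0],0]]'

```text
time: 19.27
tool_pos: [0.5438, 0.0577, 0.2933]
tool_rot: [-0.0, 0.667, 0.745, -0.0]
contact_force: [0.2, 0.1, -4.0]
gripper_width: 0.319
grasp_force: 63.6
```

```bash
python3 st.py
python3 - <<'E'
from look import *
s,M=rc(); im,d=grab_frame("wrist"); W=world_map("wrist",d,s); tilt(W,im,d,s,M)
t=np.array([.4735,-.171,.297])-s["tool_pos"]; print((M.T@t/.025).round(2), s["joint_pos"].round(2))
E
```

```text
19.275 foot [0.5434 0.0581 0.1463] F [ 0.15  0.06 -3.97] T [ 0.046 -0.038 -0.006] j6 -0.1413 zax [-6.e-04  2.e-04 -1.e+00] yaw 96.35 0.319
z 0.035 175 xmax 0.0063 ymid -0.0001
z 0.055 150 xmax 0.0063 ymid -0.0001
z 0.075 122 xmax 0.0064 ymid -0.0002
z 0.095 116 xmax 0.0065 ymid 0.0002
z 0.115 384 xmax 0.0118 ymid 0.0000
z 0.135 76 xmax 0.0123 ymid -0.0007
[-8.78 -3.8  -0.15] [-0.03 -0.16  1.72  0.    1.59 -0.14]
```

Request:
jog_arm --targets '[[[-0.8,-0.35,-0.1],[0,0,0],0],[[-2.2,-0.95,-0.1],[0,0,0],0],[[-3.6,-1.55,-0.1],[0,0,0],0],[[-5.0,-2.1,-0.1],[0,0,0],0],[[-6.4,-2.7,-0.1],[0,0,0],0],[[-7.8,-3.3,-0.1],[0,0,0],0],[[-8.8,-3.75,-0.1],[0,0,0],0],[[-8.8,-3.75,-0.1],[0,0,0],0]]'

```text
time: 20.32
tool_pos: [0.4742, -0.1725, 0.2944]
tool_rot: [-0.001, 0.668, 0.744, -0.0]
contact_force: [-0.6, 0.6, -3.8]
gripper_width: 0.318
grasp_force: 63.4
```

Request:
jog_arm --targets '[[[0,0,0.5],[0,0,0],0],[[0,0,1.2],[0,0,0],0],[[0,0,1.9],[0,0,0],0],[[0,0,2.6],[0,0,0],0],[[0,0,3.0],[0,0,0],0],[[0,0,3.2],[0,0,0],0],[[0,0,3.2],[0,0,0],0],[[0,0,3.2],[0,0,0],0]]'

```text
time: 21.32
tool_pos: [0.4757, -0.1717, 0.2169]
tool_rot: [0.001, 0.667, 0.745, 0.0]
contact_force: [-0.5, 1.0, -2.3]
gripper_width: 0.317
grasp_force: 63.4
```

```bash
python3 st.py
python3 - <<'E'
from look import *
s,M=rc(); im,d=grab_frame("wrist"); save("w5.png",im[40:280,200:440],2.5); np.savez("w5",im=im,d=d,p=s["tool_pos"],q=s["tool_rot"])
E
```

```text
21.325 foot [ 0.4756 -0.1714  0.0699] F [-0.47  0.99 -2.35] T [-0.003  0.051  0.018] j6 -0.6042 zax [ 1.3e-03 -7.0e-04 -1.0e+00] yaw 96.34 0.317
```

View pics/w5.png

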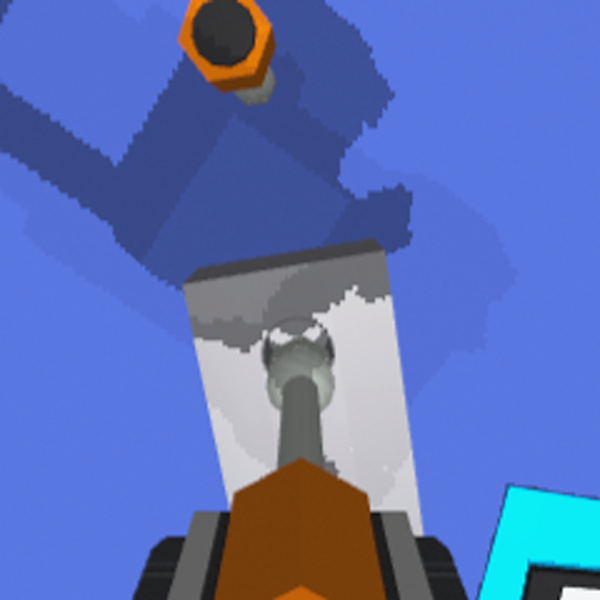

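The view shows the hole rim spanning crop x 263–334, with its top at y≈318. The socket centre is at x≈301, almost over the hole. I'll compute the offset.

```bash
python3 - <<'E'
from look import *
from scipy.optimize import least_squares
D=np.load("w5.npz"); o={"tool_pos":D["p"],"tool_rot":D["q"]}; q=D["q"]; M=R.from_quat([*q[1:],q[0]]).as_matrix()
pts=np.array([[263,352],[266,339],[275,328],[286,321],[298,318],[312,320],[324,328],[332,340],[334,353]])
w=np.array([atz((p+.5)/2.5-.5+[200,40],.05,o)[:2] for p in pts])
f=least_squares(lambda c:np.hypot(*(w-c[:2]).T)-.014,[.475,-.171]); print("hole",f.x,np.abs(f.fun).max())
# same camera's view of the socket side edges at mid-height z (foot .07 -> socket .07-.097)
W=world_map("wrist",D["d"],o); T=(W-o["tool_pos"])@M; m=(D["d"]>0)&(np.hypot(T[...,0],T[...,1])<.02)&(T[...,2]>.122)&(T[...,2]<.146)
P=T[m]; g=least_squares(lambda c:np.hypot(P[:,0]-c[0],P[:,1]-c[1])-.012,[0,0],loss="soft_l1",f_scale=.0005); print("socket in tool",g.x, (o["tool_pos"]+M@[*g.x,.147]).round(4),m.sum())
E
python3 st.py
```

```text
hole [ 0.47518283 -0.17080251] 0.0003366922471615373
socket in tool [-9.77770925e-05 -1.46221630e-04] [ 0.4757 -0.1719  0.0699] 143
21.375 foot [ 0.4756 -0.1714  0.07  ] F [ 0.62  0.16 -3.31] T [-0.012  0.067  0.056] j6 -0.6043 zax [ 1.3e-03 -7.0e-04 -1.0e+00] yaw 96.34 0.321
```

Request:
jog_arm --targets '[[[0.03,-0.02,0.2],[0,0,0],0],[[0.03,-0.02,0.4],[0,0,0],0],[[0.03,-0.02,0.6],[0,0,0],0],[[0.03,-0.02,0.8],[0,0,0],0],[[0.03,-0.02,0.9],[0,0,0],0],[[0.03,-0.02,1.0],[0,0,0],0],[[0.03,-0.02,1.0],[0,0,0],0]]'

```text
time: 22.25
tool_pos: [0.4746, -0.1707, 0.1909]
tool_rot: [-0.0, 0.667, 0.745, -0.0]
contact_force: [0.2, 0.5, -3.3]
gripper_width: 0.319
grasp_force: 63.4
```

```bash
python3 st.py
```

```text
22.25 foot [ 0.4743 -0.1703  0.0439] F [ 0.16  0.47 -3.25] T [-0.01  -0.048  0.043] j6 -0.6036 zax [-3.e-04  1.e-04 -1.e+00] yaw 96.34 0.319
```

Inside the hole with no contact. I'll lower to just above the floor.

Request:
jog_arm --targets '[[[0,0,0.2],[0,0,0],0],[[0,0,0.4],[0,0,0],0],[[0,0,0.6],[0,0,0],0],[[0,0,0.8],[0,0,0],0],[[0,0,1.0],[0,0,0],0],[[0,0,1.2],[0,0,0],0],[[0,0,1.3],[0,0,0],0],[[0,0,1.3],[0,0,0],0]]'

```text
time: 23.25
tool_pos: [0.4746, -0.1707, 0.1583]
tool_rot: [-0.0, 0.667, 0.745, -0.0]
contact_force: [0.7, -0.6, -3.2]
gripper_width: 0.321
grasp_force: 63.4
```

```bash
python3 st.py
```

```text
23.25 foot [ 0.4743 -0.1703  0.0113] F [ 0.72 -0.58 -3.18] T [ 0.039  0.014 -0.004] j6 -0.6036 zax [-4.e-04  2.e-04 -1.e+00] yaw 96.34 0.321
```

Request:
jog_arm --targets '[[[0,0,0.05],[0,0,0],0],[[0,0,0.1],[0,0,0],0],[[0,0,0.14],[0,0,0],0],[[0,0,0.17],[0,0,0],0],[[0,0,0.17],[0,0,0],0]]'

```text
time: 23.88
tool_pos: [0.4749, -0.1709, 0.155]
tool_rot: [0.0, 0.667, 0.745, -0.0]
contact_force: [-0.9, 0.8, 1.0]
gripper_width: 0.32
grasp_force: 64.0
```

```bash
python3 st.py
```

```text
23.875 foot [ 0.4747 -0.1706  0.008 ] F [-0.9   0.76  0.95] T [0.132 0.415 0.002] j6 -0.6036 zax [ 4.e-04 -4.e-04 -1.e+00] yaw 96.34 0.32
```

The foot is on the floor with light contact. I'll release and back straight up.

Request:
jog_arm --targets '[[[0,0,0],[0,0,0],36],[[0,0,0],[0,0,0],45],[[0,0,0],[0,0,0],65],[[0,0,0],[0,0,0],85],[[0,0,0],[0,0,0],85],[[0,0,0],[0,0,0],85]]'

```text
time: 24.62
tool_pos: [0.4747, -0.1708, 0.1543]
tool_rot: [0.0, 0.667, 0.745, -0.0]
contact_force: [-0.2, -0.3, 0.8]
gripper_width: 0.846
grasp_force: 0.0
```

Request:
jog_arm --targets '[[[0,0,-0.3],[0,0,0],85],[[0,0,-0.8],[0,0,0],85],[[0,0,-1.6],[0,0,0],85],[[0,0,-2.6],[0,0,0],85],[[0,0,-3.8],[0,0,0],85],[[0,0,-5],[0,0,0],85],[[0,0,-5.5],[0,0,0],85],[[0,0,-5.5],[0,0,0],85]]'

```text
time: 25.62
tool_pos: [0.4751, -0.171, 0.2933]
tool_rot: [0.001, 0.667, 0.745, 0.0]
contact_force: [-0.4, 0.3, -0.1]
gripper_width: 0.849
grasp_force: 0.0
```

Run:
```python
from look import *
s,M=rc(); print(s["time"],s["tool_pos"],s["contact_force"],s["gripper_width"])
im,d=grab_frame("wrist"); W=world_map("wrist",d,s); x,y,z=W[...,0],W[...,1],W[...,2]
n=(d>0)&(np.hypot(x-.4745,y+.171)<.03)
t=n&(z>.185)&(z<.215); print("top",t.sum(),np.median(z[t]),cv2.minEnclosingCircle((W[t][:,:2]*1000).astype(np.float32)))
```

```text
25.625 [ 0.47511727 -0.17096654  0.29333306] [-0.44343368  0.3207157  -0.07398705] 0.849325542806364
top 1136 0.1961704144636192 ((474.8944396972656, -170.38230895996094), 16.011554718017578)
```

The driver's top is at z 0.196 m, the same reading as at the start, and it stands upright on the hole axis. I'm handing the job in.

```bash
python3 -c "
from plant import *
print(job_done())"
```

```text
the job is handed in; nothing more can be done
None
```

I tightened the nut to its stop at about 0.4 N m, returned the driver upright to its own rack hole, released it and handed the job in; no verdict came back.

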